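# Tell kit cartons apart by weight and put them away

### The arm

A 6-joint arm with a two-finger parallel gripper is mounted at the origin on a cart in front of the work surface, level with it; the furniture and walls round the work are solid. World frame = base frame: x ahead of the robot, y to its left, z up, the work surface at z = 0. Lengths are in m, angles in degrees, forces in N, time in s.
With the tool pointing down it reaches from about 0.4 to 0.825 m from the base axis. Payload 7 kg.
Tool frame: the origin (TCP) lies midway between the tips of the shut fingers; the grasp point (between the pads) lies r.pinch_z behind it (r.pinch_z is the distance from the TCP to the grasp point, in m); z points along the fingers, y is the line along which they close (so a half turn about z gives the same grasp; the last joint's range is limited). The gripper opens to 88 mm and grips with 3 to 60 N. Pads are 19 mm wide; open, the fingers measure 130 mm over their backs; the gripper's body (78 mm by 193 mm) begins 47 mm behind the grasp point.
Start: joints at [86.58, 20.546, 0.682, 0, -70.136, -16.507], TCP at [0.23, 0.635, 0.227] pointing down, gripper open.
Joint ranges: [-176.03, 176.03], [-82.01, 121.73], [-58.28, 71.71], [-173.87, 95.51], [-174.79, -0.11], [-173.66, 173.66]. Speed limits (degrees/s): [136.94, 136.94, 172.46, 180, 180, 180].

### API

Orientations are given as [roll, pitch, yaw] about the fixed x, y, z axes, in that order (R = Rz(yaw) Ry(pitch) Rx(roll)).
In Python, from plant import r, optics, job gives the robot as it stands.
- The arm moves only by the shell command python3 -m crank 'ROWS' [FORCE]. ROWS is JSON, a list of rows, each an object with "xyz": the shift along the tool's x, y, z in units of 30 mm (1.0 is 30 mm), a list of three; "delta_rot": the turn, a rotation vector about the tool's x, y, z in degrees, a list of three; "claw": the closure, from 0 (fully open) to 1 (shut). A call has 1 to 20 rows; each row is the pose to reach, as a shift and turn from the pose commanded when the call began, along the tool's axes at that moment; what a row does not reach only later rows make up. A row lasts 1/8 s, in which the tool goes at most 62.5 mm and 10.7 degrees, less where a joint would pass 70% of its speed; a pose out of reach is approached as far as the arm can. A call with a gripper value outside its range is refused whole. The fingers move at their own pace and stop on an object; FORCE is the grip in N (left out, the last holds). Time passes only in rows, so rows that repeat a pose let the fingers close. It gives the time, the measured TCP pose, the force, the opening and the grip force at its end, in the units of the state.
- r.get_state(): the state, without advancing time (a new reading comes with each control period).
- optics.capture(name): name is "side" or "top" or "wrist"; returns a dict with "img" (384x512x3 uint8, blue, green, red), "fovy" (degrees; the focal length in pixels is half the picture's height over the tangent of half this angle, whatever the lens; pixels are square), "cx", "cy" (the principal point, pixels), "eye" and "rotation" of the camera in the world; the wrist camera has in their place "hand_eye" (4x4, takes a point from camera to tool coordinates, whose origin is the TCP and whose axes are the flange's). Camera axes: x right, y up, looking along -z (the intrinsics and any distortion apply to the point x, -y, -z); pixel columns grow to the right and rows downward; lengths in m; the calibration is good to about 2 mm. A picture is of the moment at which its call begins: read the wrist's pose just before it. There is no depth.
- job.close_job(): hands the job in; it is judged then, once.
The state is a dict: "time_s": time; "joints": joint angles; "qd": joint speeds; "joint_torque": joint torques, N m; "tcp_pos": TCP position; "eef_rot": TCP orientation; "contact_force": force on the tool from outside, world axes, zero at the start; "moment": the same for the moment, N m; "gripper_width": finger opening in m; "gripper_force": force on a finger pad.
Only numpy, scipy, OpenCV 4.12 (cv2) and the standard library are available. Lean on these libraries where they do the work, as an engineer would, in place of code of your own. Each camera call takes 0.05 s, during which the arm holds its last target. There are 200 camera calls.

### The job

Three kit cartons look alike, but one is full, one is part-used and one is empty: lift them to feel which is which. Stand the full carton in the shallow metal tray, after moving the amber bottle out of it to stand on open bench, and stand the empty carton in the grey bin; the part-used one stays standing on the bench. Set everything down upright and gently, and do not disturb the other bottles, jar and tape roll.

Things in the scene. Friction and masses are not known exactly. Their poses are not given: they have to be found in the camera images.
- carton_a: brown upright kit carton, one of three that look alike (a, b, c), a box 62 mm (its x) x 86 mm (its y) x 120 mm high, graspable across the 62 mm; origin at the centre of its underside, z up. It starts standing on the worktop. Its contents cannot be seen and which carton is which is drawn anew each time: one carton of the three is full (whole weight about 0.68 kg, 6.7 N), one is part-used (about 0.40 kg, 3.9 N), one is empty (about 0.13 kg, 1.3 N), each within about 8 %
- carton_b: brown upright kit carton, one of three that look alike (a, b, c), a box 62 mm (its x) x 86 mm (its y) x 120 mm high, graspable across the 62 mm; origin at the centre of its underside, z up. It starts standing on the worktop. Its contents cannot be seen and which carton is which is drawn anew each time: one carton of the three is full (whole weight about 0.68 kg, 6.7 N), one is part-used (about 0.40 kg, 3.9 N), one is empty (about 0.13 kg, 1.3 N), each within about 8 %
- carton_c: brown upright kit carton, one of three that look alike (a, b, c), a box 62 mm (its x) x 86 mm (its y) x 120 mm high, graspable across the 62 mm; origin at the centre of its underside, z up. It starts standing on the worktop. Its contents cannot be seen and which carton is which is drawn anew each time: one carton of the three is full (whole weight about 0.68 kg, 6.7 N), one is part-used (about 0.40 kg, 3.9 N), one is empty (about 0.13 kg, 1.3 N), each within about 8 %
- stock_tray: shallow bright metal tray fixed on the worktop, rim only 16 mm high, a wire handle at each y end: 100 mm (x) x 124 mm (y) outside (148 mm over the handles), 92 x 116 mm inside, floor 4 mm above the worktop. Origin at the centre of its underside. On the left or the right of the work (it changes places with the bin)
- discard_bin: open grey plastic bin fixed on the worktop, walls 45 mm high: 100 mm (x) x 124 mm (y) outside (103 x 128 mm over the rim's lip), 92 x 116 mm inside, floor 4 mm above the worktop. Origin at the centre of its underside
- amber_bottle: small amber glass bottle with a black screw cap, 48 mm across, 96 mm high (body up to 78 mm, cap 35 mm across above that), about 0.09 kg; origin at the centre of its underside. It starts standing in the stock tray. Free bench for it: the worktop is flat at z = 0 everywhere from x = 0.37 to 0.66 m and y = -0.45 to 0.45 m, except where the listed things stand
- media_bottle: capped media bottle, 68 mm across, 148 mm high. A bystander: leave it where it stands; origin at the centre of its underside
- lidded_jar: glass jar with a twist-off lid, 68 mm across, 111 mm high. A bystander: leave it where it stands; origin at the centre of its underside
- dropper_bottle: small white dropper bottle, 42 mm across, 84 mm high. A bystander: leave it where it stands; origin at the centre of its underside
- label_roll: roll of label tape lying flat, 74 mm across, 18 mm high. A bystander: leave it where it stands; origin at the centre of its underside
Not all that is in view belongs to the job. What is shaped like the carton_a but green or red is not meant.

How it is judged:
By the outcome, as a careful person would: the job done as asked, in the order asked, and still so for the second after the job is handed in, with the robot touching nothing.
It also fails if it takes over 72 s, if anything falls off the work surface, if the arm or the gripper's body presses on something with over 40 N, if the wrist force passes 120 N, or if a joint passes its speed limit or range.

## Working session

There is one attempt and no reset: what is moved stays moved. The work goes in short steps, Python scripts to look and compute and a shell command to move; the robot and the scene stay as the last step left them, time stands still between calls to the robot, and variables do not carry over. Pictures are saved under pics/ and viewed, at most 10 in all, crops included, and the job is handed in when it is done.

```bash
ls; mkdir -p pics
python3 - <<'E'
from plant import r,optics
import cv2
print(r.get_state(), r.pinch_z)
for n in("top","side"):
    c=optics.capture(n); cv2.imwrite(f"pics/{n}0.png",c["img"]); print({k:v for k,v in c.items() if k!="img"})
E
```

```text
pics
{'time_s': 0.0, 'joints': array([ 8.65800238e+01,  2.05907134e+01,  6.35520496e-01, -2.24570880e-02,
       -7.01358636e+01, -1.65063124e+01]), 'qd': array([ 2.89888925e-03,  1.56412478e-01,  2.12197784e-02, -1.79717543e-05,
       -4.00799129e-02, -5.23996468e-02]), 'joint_torque': array([-2.18263383e-03, -5.82717276e+01,  2.93053025e+01,  6.99723065e+00,
        6.76953845e-03, -1.62989627e-04]), 'tcp_pos': array([0.22989873, 0.63413044, 0.22563675]), 'eef_rot': array([ 1.79906697e+02, -5.63262483e-03, -1.99339315e+01]), 'contact_force': array([-0.18600391,  0.13665937, -0.09748988]), 'moment': array([-0.01129583,  0.00554341,  0.00750747]), 'gripper_force': 0.0, 'gripper_width': 0.08736150867485763} 0.0188
{'fovy': 47.82284103332064, 'cx': 261.63738364967395, 'cy': 186.06245257319625, 'eye': array([ 0.3017165 , -0.00593086,  1.28841765]), 'rotation': array([  8.31044994,  -0.41473411, -89.65619324])}
{'fovy': 50.45586020056635, 'cx': 258.3510301051429, 'cy': 189.44998375362306, 'eye': array([ 0.30059915, -0.86565087,  0.8296472 ]), 'rotation': array([ 47.35367302,   0.19046118, -12.12414269])}
```

View pics/top0.png

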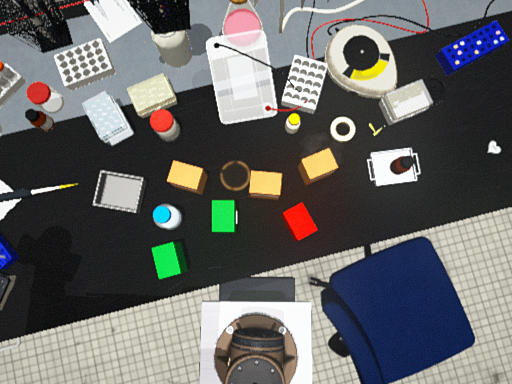

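View pics/side0.png

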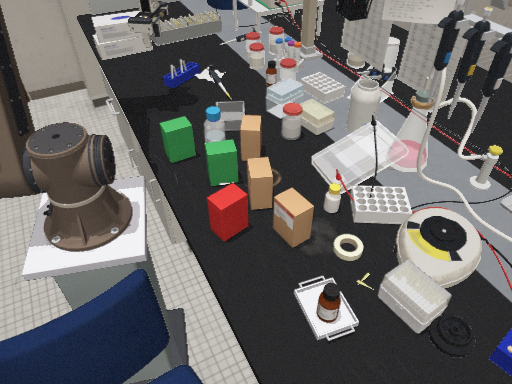

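The top view shows three brown cartons at about (187,177), (265,185) and (319,165). The green boxes at (223,216) and (168,259) and the red one at (300,221) are decoys. The bin is at (119,192), and the tray is at (394,167) with the amber bottle at (402,165). The media bottle is at (167,216), the jar at (165,124), the dropper at (292,122) and the label roll at (342,128). A dark ring lies between two cartons at (235,176). I'll measure these and check one enlarged crop.

```bash
cat > h.py <<'E'
import numpy as np, cv2
from scipy.spatial.transform import Rotation as R
from plant import r,optics
def cam(n):
    s=r.get_state(); c=optics.capture(n)
    if n=="wrist":
        T=np.eye(4);T[:3,:3]=R.from_euler('xyz',s["eef_rot"],degrees=True).as_matrix();T[:3,3]=s["tcp_pos"]
        T=T@np.array(c["hand_eye"]);c["M"]=T[:3,:3];c["eye"]=T[:3,3]
    else: c["M"]=R.from_euler('xyz',c["rotation"],degrees=True).as_matrix()
    c["f"]=192/np.tan(np.radians(c["fovy"]/2)); return c
def cast(c,uv,z):
    uv=np.atleast_2d(uv).astype(float)
    d=np.c_[(uv[:,0]-c["cx"])/c["f"],-(uv[:,1]-c["cy"])/c["f"],-np.ones(len(uv))]@c["M"].T
    return c["eye"]+d*((z-c["eye"][2])/d[:,2])[:,None]
def proj(c,P):
    q=(np.atleast_2d(P)-c["eye"])@c["M"]
    return np.c_[c["cx"]+c["f"]*q[:,0]/-q[:,2],c["cy"]-c["f"]*q[:,1]/-q[:,2]]
def rect(c,m,z,amin=150):
    out=[]
    for k in cv2.findContours(m.astype(np.uint8)*255,cv2.RETR_EXTERNAL,cv2.CHAIN_APPROX_NONE)[0]:
        if cv2.contourArea(k)<amin: continue
        P=cast(c,k[:,0],z)[:,:2]
        (x,y),(w,h),a=cv2.minAreaRect((P*1000).astype(np.float32))
        if w>h: w,h,a=h,w,a+90   # a: direction of the short side
        a=(a+90)%180-90
        out.append((np.round([x/1000,y/1000,w,h,a],3),k[:,0].mean(0).round(0)))
    return out
E
python3 - <<'E'
from h import *
c=cam("top"); im=c["img"]; hsv=cv2.cvtColor(im,cv2.COLOR_BGR2HSV); H,S,V=[hsv[...,i].astype(int) for i in range(3)]
for p in[(187,177),(187,190),(265,183),(265,195),(319,162),(322,178),(119,192),(235,176)]: print(p,hsv[p[1],p[0]])
m=(H>8)&(H<22)&(S>90)&(V>200)
for o in rect(c,m,.12): print("carton",o)
roi=np.zeros(m.shape,bool);roi[160:225,85:150]=1
for o in rect(c,roi&(V>70)&(S<60),.045): print("bin",o)
roi[:]=0;roi[140:190,362:425]=1
for o in rect(c,roi&(V>150)&(S<60),.016): print("tray",o)
for n,p,z in[("amber",(402,163),.09),("media",(167,215),.148),("jar",(165,121),.111),("drop",(292,120),.084),("roll",(342,128),.018),("ring",(235,176),.01),("red",(300,221),.12),("g1",(223,216),.12)]: print(n,cast(c,p,z).round(3))
cv2.imwrite("pics/crop1.png",cv2.resize(im[130:240,85:430],None,fx=2.3,fy=2.3,interpolation=cv2.INTER_CUBIC))
E
```

```text
(187, 177) [ 22 132 253]
(187, 190) [ 13 158  87]
(265, 183) [ 23 132 253]
(265, 195) [ 11  80 118]
(319, 162) [ 22 134 253]
(322, 178) [ 13 158  84]
(119, 192) [ 15   5 203]
(235, 176) [13 61 50]
bin (array([  0.467,   0.402, 106.709, 130.545,  -9.456]), array([118., 191.]))
tray (array([  0.551,  -0.409, 102.522, 153.25 ,   7.672]), array([393., 166.]))
amber [[ 0.545 -0.41   0.09 ]]
media [[0.39  0.235 0.148]]
jar [[0.656 0.259 0.111]]
drop [[ 0.67  -0.1    0.084]]
roll [[ 0.667 -0.256  0.018]]
ring [[0.518 0.066 0.01 ]]
red [[ 0.378 -0.117  0.12 ]]
g1 [[0.39 0.09 0.12]]
```

View pics/crop1.png

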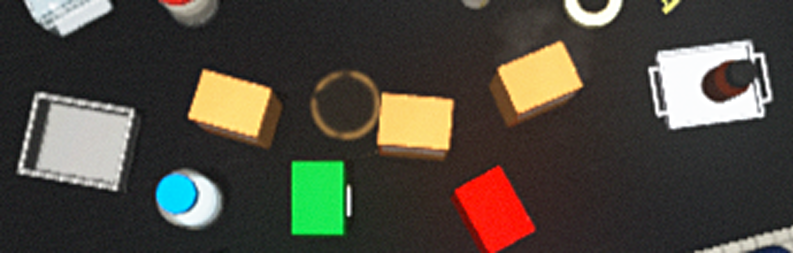

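The crop confirms the three brown cartons, two of them turned. The media bottle (blue cap) stands near the left carton and the dark ring touches nothing. The first mask missed the cartons because their hue is 22–23, so I'll widen it.

Run:
```python
from h import *
c=cam("top"); im=c["img"]; hsv=cv2.cvtColor(im,cv2.COLOR_BGR2HSV); H,S,V=[hsv[...,i].astype(int) for i in range(3)]
m=(H>14)&(H<28)&(S>90)&(V>200)
C=[]
for o in rect(c,m,.12): print("carton",o); C.append(o[0])
m=(H>90)&(H<110)&(S>120)&(V>150)
for o in rect(c,m,.148,60): print("bluecap",o)
roi=np.zeros(m.shape,bool);roi[150:180,385:425]=1
for o in rect(c,roi&(V<110),.08,60): print("amber blob",o)
print("cap guess",cast(c,(407,162),.096))
m2=np.array([.39,.235])
for x,y,w,h,a in C:
    a=np.radians(a);u=np.array([np.cos(a),np.sin(a)]);v=np.array([-u[1],u[0]]);d=m2-[x,y]
    print("media in carton frame",(d@u).round(3),(d@v).round(3))
s=r.get_state();print(s["tcp_pos"])
```

```text
carton (array([ 4.8300e-01, -2.3000e-02,  6.0592e+01,  8.4338e+01, -4.4200e+00]), array([265., 183.]))
carton (array([  0.503,   0.198,  60.862,  84.311, -15.683]), array([185., 175.]))
carton (array([ 0.537, -0.171, 60.949, 84.581, 23.528]), array([319., 163.]))
bluecap (array([  0.393,   0.251,  42.069,  45.08 , -87.888]), array([161., 214.]))
amber blob (array([ 0.544, -0.416, 48.184, 77.44 ,  7.173]), array([406., 164.]))
amber blob (array([  0.544,  -0.462,  31.878,  84.106, -89.589]), array([421., 163.]))
cap guess [[ 0.54722818 -0.4219585   0.096     ]]
media in carton frame -0.113 0.25
media in carton frame -0.119 0.005
media in carton frame 0.027 0.431
[0.22995318 0.63429114 0.22598131]
```

```bash
cat >> h.py <<'E'
def to(*targets):
    s=r.get_state(); R0=R.from_euler('xyz',s["eef_rot"],degrees=True); p=s["tcp_pos"]
    for x,y,z,yaw in targets:
        d=R0.inv().apply(np.array([x,y,z])-p)/.03
        w=(R0.inv()*R.from_euler('xyz',[180,0,yaw],degrees=True)).as_rotvec(degrees=True)
        print((x,y,z,yaw),"xyz",d.round(2),"rot",w.round(1))
E
python3 -c "
from h import *
to((.503,.198,.227,-105.7),(.503,.198,.087,-105.7))"
```

```text
(0.503, 0.198, 0.227, -105.7) xyz [13.51 10.57 -0.02] rot [ 0.  -0.1 85.8]
(0.503, 0.198, 0.087, -105.7) xyz [13.51 10.56  4.65] rot [ 0.  -0.1 85.8]
```

```bash
python3 -m crank '[{"xyz":[13.5,10.57,0],"delta_rot":[0,0,85.8],"claw":0},{"xyz":[13.5,10.57,0],"delta_rot":[0,0,85.8],"claw":0},{"xyz":[13.5,10.57,0],"delta_rot":[0,0,85.8],"claw":0},{"xyz":[13.5,10.57,0],"delta_rot":[0,0,85.8],"claw":0},{"xyz":[13.5,10.57,0],"delta_rot":[0,0,85.8],"claw":0},{"xyz":[13.5,10.57,0],"delta_rot":[0,0,85.8],"claw":0},{"xyz":[13.5,10.57,0],"delta_rot":[0,0,85.8],"claw":0},{"xyz":[13.5,10.57,0],"delta_rot":[0,0,85.8],"claw":0},{"xyz":[13.5,10.57,0],"delta_rot":[0,0,85.8],"claw":0},{"xyz":[13.5,10.57,0],"delta_rot":[0,0,85.8],"claw":0},{"xyz":[13.5,10.57,0],"delta_rot":[0,0,85.8],"claw":0}]' 30
python3 - <<'E'
from h import *
print(r.get_state()["contact_force"].round(2),r.get_state()["joints"].round(1))
c=cam("wrist");cv2.imwrite("pics/w1.png",c["img"])
hsv=cv2.cvtColor(c["img"],cv2.COLOR_BGR2HSV); H,S,V=[hsv[...,i].astype(int) for i in range(3)]
for o in rect(c,(H>14)&(H<28)&(S>90)&(V>180),.12,800): print(o)
to((.503,.198,.087,-105.7))
E
```

```text
time_s: 1.58
tcp_pos: [0.5024, 0.1992, 0.2265]
eef_rot: [180.0, 0.0, -105.6]
contact_force: [-0.5, 1.1, -0.1]
gripper_width: 0.0878
gripper_force: 0.0
[-0.55  1.11 -0.14] [ 42.4   7.9 -16.3  -0.  -65.8 -58. ]
(array([  0.5  ,   0.199,  58.998,  83.178, -15.56 ]), array([257., 186.]))
(0.503, 0.198, 0.087, -105.7) xyz [ 0.04 -0.04  4.65] rot [0.  0.  0.1]
```

View pics/w1.png

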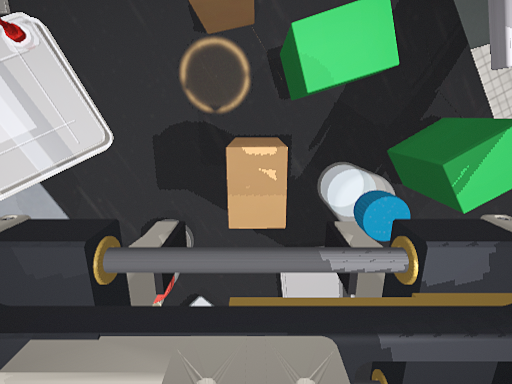

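The wrist view puts the left carton centred at (257,186), matching the top view. The media bottle at (350,195) sits clear of the right finger. Next I descend, grip and lift to weigh it.

```bash
python3 -m crank '[{"xyz":[0,-0.04,2],"delta_rot":[0,0,0],"claw":0},{"xyz":[0,-0.04,3.5],"delta_rot":[0,0,0],"claw":0},{"xyz":[0,-0.04,4.4],"delta_rot":[0,0,0],"claw":0},{"xyz":[0,-0.04,4.65],"delta_rot":[0,0,0],"claw":0},{"xyz":[0,-0.04,4.65],"delta_rot":[0,0,0],"claw":1},{"xyz":[0,-0.04,4.65],"delta_rot":[0,0,0],"claw":1},{"xyz":[0,-0.04,4.65],"delta_rot":[0,0,0],"claw":1},{"xyz":[0,-0.04,4.65],"delta_rot":[0,0,0],"claw":1},{"xyz":[0,-0.04,4.65],"delta_rot":[0,0,0],"claw":1},{"xyz":[0,-0.04,4.65],"delta_rot":[0,0,0],"claw":1}]' 30
python3 -m crank '[{"xyz":[0,0,-0.4],"delta_rot":[0,0,0],"claw":1},{"xyz":[0,0,-1],"delta_rot":[0,0,0],"claw":1},{"xyz":[0,0,-1.5],"delta_rot":[0,0,0],"claw":1},{"xyz":[0,0,-1.5],"delta_rot":[0,0,0],"claw":1},{"xyz":[0,0,-1.5],"delta_rot":[0,0,0],"claw":1},{"xyz":[0,0,-1.5],"delta_rot":[0,0,0],"claw":1},{"xyz":[0,0,-1.5],"delta_rot":[0,0,0],"claw":1}]'
```

```text
time_s: 2.88
tcp_pos: [0.5042, 0.1985, 0.0881]
eef_rot: [-180.0, 0.1, -105.7]
contact_force: [-4.1, 1.0, 6.5]
gripper_width: 0.0618
gripper_force: 29.9
time_s: 3.75
tcp_pos: [0.5036, 0.1979, 0.1315]
eef_rot: [180.0, -0.0, -105.7]
contact_force: [-0.4, -0.0, -4.5]
gripper_width: 0.062
gripper_force: 29.8
```

About 4.2–4.5 N, so this is probably the part-used carton. I'll set it back gently where it stood.

```bash
python3 -m crank '[{"xyz":[0,0,0],"delta_rot":[0,0,0],"claw":1},{"xyz":[0,0,0.8],"delta_rot":[0,0,0],"claw":1},{"xyz":[0,0,1.2],"delta_rot":[0,0,0],"claw":1},{"xyz":[0,0,1.35],"delta_rot":[0,0,0],"claw":1},{"xyz":[0,0,1.43],"delta_rot":[0,0,0],"claw":1},{"xyz":[0,0,1.46],"delta_rot":[0,0,0],"claw":1},{"xyz":[0,0,1.46],"delta_rot":[0,0,0],"claw":1}]'
python3 -m crank '[{"xyz":[0,0,0],"delta_rot":[0,0,0],"claw":0},{"xyz":[0,0,0],"delta_rot":[0,0,0],"claw":0},{"xyz":[0,0,0],"delta_rot":[0,0,0],"claw":0},{"xyz":[0,0,-1.5],"delta_rot":[0,0,0],"claw":0},{"xyz":[0,0,-3.3],"delta_rot":[0,0,0],"claw":0},{"xyz":[0,0,-4.6],"delta_rot":[0,0,0],"claw":0},{"xyz":[0,0,-4.6],"delta_rot":[0,0,0],"claw":0}]'
python3 -c "
from h import *
to((.483,-.023,.227,-94.4),(.483,-.023,.087,-94.4))"
```

```text
time_s: 4.62
tcp_pos: [0.5041, 0.1982, 0.0886]
eef_rot: [-180.0, 0.0, -105.7]
contact_force: [0.5, -0.8, -4.3]
gripper_width: 0.0621
gripper_force: 29.8
time_s: 5.5
tcp_pos: [0.5056, 0.1991, 0.2302]
eef_rot: [-179.7, 0.3, -105.7]
contact_force: [0.1, 0.9, -0.4]
gripper_width: 0.0877
gripper_force: 0.0
(0.483, -0.023, 0.227, -94.4) xyz [ 7.33 -1.28  0.07] rot [ -0.3   0.3 -11.3]
(0.483, -0.023, 0.087, -94.4) xyz [ 7.36 -1.26  4.74] rot [ -0.3   0.3 -11.3]
```

```bash
python3 -m crank '[{"xyz":[1.5,-0.2,0],"delta_rot":[0,0,-3],"claw":0},{"xyz":[3.5,-0.6,0],"delta_rot":[0,0,-8],"claw":0},{"xyz":[5.5,-0.9,0],"delta_rot":[0,0,-11.3],"claw":0},{"xyz":[7,-1.2,0],"delta_rot":[0,0,-11.3],"claw":0},{"xyz":[7.33,-1.27,0],"delta_rot":[0,0,-11.3],"claw":0},{"xyz":[7.33,-1.27,0.5],"delta_rot":[0,0,-11.3],"claw":0},{"xyz":[7.33,-1.27,2.4],"delta_rot":[0,0,-11.3],"claw":0},{"xyz":[7.33,-1.27,3.8],"delta_rot":[0,0,-11.3],"claw":0},{"xyz":[7.33,-1.27,4.5],"delta_rot":[0,0,-11.3],"claw":0},{"xyz":[7.33,-1.27,4.75],"delta_rot":[0,0,-11.3],"claw":0},{"xyz":[7.33,-1.27,4.75],"delta_rot":[0,0,-11.3],"claw":1},{"xyz":[7.33,-1.27,4.75],"delta_rot":[0,0,-11.3],"claw":1},{"xyz":[7.33,-1.27,4.75],"delta_rot":[0,0,-11.3],"claw":1},{"xyz":[7.33,-1.27,4.75],"delta_rot":[0,0,-11.3],"claw":1},{"xyz":[7.33,-1.27,4.75],"delta_rot":[0,0,-11.3],"claw":1},{"xyz":[7.33,-1.27,4.75],"delta_rot":[0,0,-11.3],"claw":1}]'
python3 -m crank '[{"xyz":[0,0,-0.4],"delta_rot":[0,0,0],"claw":1},{"xyz":[0,0,-1],"delta_rot":[0,0,0],"claw":1},{"xyz":[0,0,-1.5],"delta_rot":[0,0,0],"claw":1},{"xyz":[0,0,-1.5],"delta_rot":[0,0,0],"claw":1},{"xyz":[0,0,-1.5],"delta_rot":[0,0,0],"claw":1},{"xyz":[0,0,-1.5],"delta_rot":[0,0,0],"claw":1},{"xyz":[0,0,-1.5],"delta_rot":[0,0,0],"claw":1}]'
```

```text
time_s: 7.5
tcp_pos: [0.4815, -0.0237, 0.0845]
eef_rot: [-179.9, 0.0, -94.4]
contact_force: [-2.2, 1.8, 5.9]
gripper_width: 0.0617
gripper_force: 30.0
time_s: 8.38
tcp_pos: [0.4807, -0.024, 0.1283]
eef_rot: [179.9, -0.0, -94.4]
contact_force: [-0.3, -0.7, -1.6]
gripper_width: 0.0615
gripper_force: 30.0
```

1.6 N, so this is the empty carton. I'll set it back for now and follow the asked order: weigh the last one, then the bottle, then the full carton, then the empty one.

```bash
python3 -m crank '[{"xyz":[0,0,0],"delta_rot":[0,0,0],"claw":1},{"xyz":[0,0,0.8],"delta_rot":[0,0,0],"claw":1},{"xyz":[0,0,1.2],"delta_rot":[0,0,0],"claw":1},{"xyz":[0,0,1.38],"delta_rot":[0,0,0],"claw":1},{"xyz":[0,0,1.46],"delta_rot":[0,0,0],"claw":1},{"xyz":[0,0,1.49],"delta_rot":[0,0,0],"claw":1},{"xyz":[0,0,1.49],"delta_rot":[0,0,0],"claw":1}]'
python3 -m crank '[{"xyz":[0,0,0],"delta_rot":[0,0,0],"claw":0},{"xyz":[0,0,0],"delta_rot":[0,0,0],"claw":0},{"xyz":[0,0,0],"delta_rot":[0,0,0],"claw":0},{"xyz":[0,0,-1.5],"delta_rot":[0,0,0],"claw":0},{"xyz":[0,0,-3.3],"delta_rot":[0,0,0],"claw":0},{"xyz":[0,0,-4.6],"delta_rot":[0,0,0],"claw":0},{"xyz":[0,0,-4.6],"delta_rot":[0,0,0],"claw":0}]'
python3 -c "
from h import *
to((.537,-.171,.227,-66.5),(.537,-.171,.087,-66.5))"
```

```text
time_s: 9.25
tcp_pos: [0.4812, -0.0239, 0.0846]
eef_rot: [-180.0, 0.0, -94.4]
contact_force: [-0.0, -0.0, 1.5]
gripper_width: 0.0615
gripper_force: 30.0
time_s: 10.12
tcp_pos: [0.4828, -0.0235, 0.2254]
eef_rot: [-179.6, 0.1, -94.4]
contact_force: [-0.4, -0.4, 0.2]
gripper_width: 0.088
gripper_force: 0.0
(0.537, -0.171, 0.227, -66.5) xyz [ 4.76 -2.18 -0.05] rot [ -0.4   0.  -27.9]
(0.537, -0.171, 0.087, -66.5) xyz [ 4.77 -2.15  4.62] rot [ -0.4   0.  -27.9]
```

```bash
python3 -m crank '[{"xyz":[1.2,-0.5,0],"delta_rot":[0,0,-8],"claw":0},{"xyz":[2.8,-1.3,0],"delta_rot":[0,0,-17],"claw":0},{"xyz":[4.2,-1.9,0],"delta_rot":[0,0,-25],"claw":0},{"xyz":[4.77,-2.17,0],"delta_rot":[0,0,-27.9],"claw":0},{"xyz":[4.77,-2.17,0],"delta_rot":[0,0,-27.9],"claw":0},{"xyz":[4.77,-2.17,0.5],"delta_rot":[0,0,-27.9],"claw":0},{"xyz":[4.77,-2.17,2.3],"delta_rot":[0,0,-27.9],"claw":0},{"xyz":[4.77,-2.17,3.7],"delta_rot":[0,0,-27.9],"claw":0},{"xyz":[4.77,-2.17,4.4],"delta_rot":[0,0,-27.9],"claw":0},{"xyz":[4.77,-2.17,4.62],"delta_rot":[0,0,-27.9],"claw":0},{"xyz":[4.77,-2.17,4.62],"delta_rot":[0,0,-27.9],"claw":1},{"xyz":[4.77,-2.17,4.62],"delta_rot":[0,0,-27.9],"claw":1},{"xyz":[4.77,-2.17,4.62],"delta_rot":[0,0,-27.9],"claw":1},{"xyz":[4.77,-2.17,4.62],"delta_rot":[0,0,-27.9],"claw":1},{"xyz":[4.77,-2.17,4.62],"delta_rot":[0,0,-27.9],"claw":1},{"xyz":[4.77,-2.17,4.62],"delta_rot":[0,0,-27.9],"claw":1}]'
python3 -m crank '[{"xyz":[0,0,-0.4],"delta_rot":[0,0,0],"claw":1},{"xyz":[0,0,-1],"delta_rot":[0,0,0],"claw":1},{"xyz":[0,0,-1.5],"delta_rot":[0,0,0],"claw":1},{"xyz":[0,0,-1.5],"delta_rot":[0,0,0],"claw":1},{"xyz":[0,0,-1.5],"delta_rot":[0,0,0],"claw":1},{"xyz":[0,0,-1.5],"delta_rot":[0,0,0],"claw":1},{"xyz":[0,0,-1.5],"delta_rot":[0,0,0],"claw":1}]'
```

```text
time_s: 12.12
tcp_pos: [0.5356, -0.1715, 0.0844]
eef_rot: [-179.9, -0.0, -66.5]
contact_force: [0.4, 2.3, 5.9]
gripper_width: 0.0615
gripper_force: 30.0
time_s: 13.0
tcp_pos: [0.5345, -0.1716, 0.1279]
eef_rot: [179.9, 0.0, -66.5]
contact_force: [-0.0, 0.3, -6.4]
gripper_width: 0.0619
gripper_force: 30.0
```

6.4 N, so this is the full carton. I'll set it back and go look at the bottle.

```bash
python3 -m crank '[{"xyz":[0,0,0],"delta_rot":[0,0,0],"claw":1},{"xyz":[0,0,0.8],"delta_rot":[0,0,0],"claw":1},{"xyz":[0,0,1.2],"delta_rot":[0,0,0],"claw":1},{"xyz":[0,0,1.38],"delta_rot":[0,0,0],"claw":1},{"xyz":[0,0,1.46],"delta_rot":[0,0,0],"claw":1},{"xyz":[0,0,1.49],"delta_rot":[0,0,0],"claw":1},{"xyz":[0,0,1.49],"delta_rot":[0,0,0],"claw":1}]'
python3 -m crank '[{"xyz":[0,0,0],"delta_rot":[0,0,0],"claw":0},{"xyz":[0,0,0],"delta_rot":[0,0,0],"claw":0},{"xyz":[0,0,0],"delta_rot":[0,0,0],"claw":0},{"xyz":[0,0,-1.5],"delta_rot":[0,0,0],"claw":0},{"xyz":[0,0,-3.3],"delta_rot":[0,0,0],"claw":0},{"xyz":[0,0,-4.6],"delta_rot":[0,0,0],"claw":0},{"xyz":[0,0,-4.6],"delta_rot":[0,0,0],"claw":0}]'
python3 -c "
from h import *
to((.547,-.412,.227,-82.3))"
```

```text
time_s: 13.88
tcp_pos: [0.5351, -0.1717, 0.0844]
eef_rot: [-180.0, -0.0, -66.5]
contact_force: [-1.7, 0.7, -2.6]
gripper_width: 0.062
gripper_force: 30.0
time_s: 14.75
tcp_pos: [0.5369, -0.1719, 0.2258]
eef_rot: [-179.6, -0.2, -66.5]
contact_force: [0.1, -0.3, 0.3]
gripper_width: 0.0874
gripper_force: 0.0
(0.547, -0.412, 0.227, -82.3) xyz [ 7.47  2.88 -0.03] rot [-0.4 -0.2 15.8]
```

```bash
python3 -m crank '[{"xyz":[1.5,0.6,0],"delta_rot":[0,0,4],"claw":0},{"xyz":[3.4,1.3,0],"delta_rot":[0,0,10],"claw":0},{"xyz":[5.3,2,0],"delta_rot":[0,0,15.8],"claw":0},{"xyz":[6.9,2.6,0],"delta_rot":[0,0,15.8],"claw":0},{"xyz":[7.47,2.88,0],"delta_rot":[0,0,15.8],"claw":0},{"xyz":[7.47,2.88,0],"delta_rot":[0,0,15.8],"claw":0},{"xyz":[7.47,2.88,0],"delta_rot":[0,0,15.8],"claw":0}]'
python3 - <<'E'
from h import *
c=cam("wrist");cv2.imwrite("pics/w2.png",c["img"])
print("TCP-down pixel z=.096,.0",proj(c,[r.get_state()["tcp_pos"]*[1,1,0]+[0,0,z] for z in(.096,0)]).round(0))
hsv=cv2.cvtColor(c["img"],cv2.COLOR_BGR2HSV); H,S,V=[hsv[...,i].astype(int) for i in range(3)]
for o in rect(c,(V>140)&(S<50),.016,2000): print("tray",o)
E
```

```text
time_s: 15.62
tcp_pos: [0.5448, -0.4106, 0.2214]
eef_rot: [180.0, 0.0, -82.3]
contact_force: [0.5, 0.2, 0.4]
gripper_width: 0.0875
gripper_force: 0.0
TCP-down pixel z=.096,.0 [[254. 185.]
 [255. 168.]]
tray (array([ 7.89000e-01, -3.00000e-02,  5.61210e+01,  2.93898e+02,
       -8.23280e+01]), array([ 92., 374.]))
tray (array([  0.549,  -0.407, 100.306, 151.523,   7.672]), array([252., 168.]))
tray (array([  0.79 ,  -0.411, 176.999, 208.278, -52.447]), array([ 71., 142.]))
tray (array([  0.339,  -0.631,  35.492, 129.478, -74.22 ]), array([450.,  10.]))
```

View pics/w2.png

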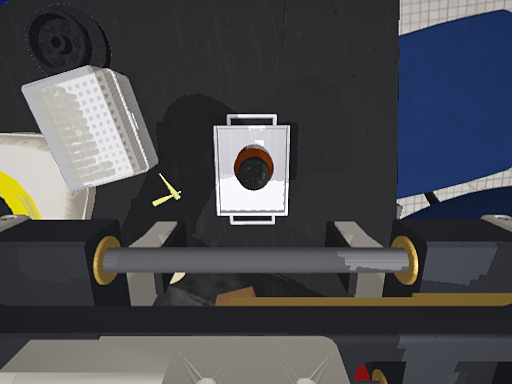

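The tray is centred at (252,168). The amber bottle stands inside it, cap at (255,174) and body at (253,163). I'll use the cap for the bottle's position.

Run:
```python
from h import *
c=cam("wrist"); p=cast(c,(255,174),.1)[0]; b=cast(c,(253,163),.05)[0]; print(p,b)
to((p[0],p[1],.047,-82.3))
```

```text
[ 0.54631394 -0.42275791  0.1       ] [ 0.54923642 -0.42555187  0.05      ]
(np.float64(0.5463139420539035), np.float64(-0.4227579100298867), 0.047, -82.3) xyz [0.41 0.02 5.83] rot [-0.  -0.   0.1]
```

```bash
python3 -m crank '[{"xyz":[0.42,0,1],"delta_rot":[0,0,0],"claw":0},{"xyz":[0.42,0,2.7],"delta_rot":[0,0,0],"claw":0},{"xyz":[0.42,0,4.2],"delta_rot":[0,0,0],"claw":0},{"xyz":[0.42,0,5.3],"delta_rot":[0,0,0],"claw":0},{"xyz":[0.42,0,5.75],"delta_rot":[0,0,0],"claw":0},{"xyz":[0.42,0,5.83],"delta_rot":[0,0,0],"claw":0},{"xyz":[0.42,0,5.83],"delta_rot":[0,0,0],"claw":1},{"xyz":[0.42,0,5.83],"delta_rot":[0,0,0],"claw":1},{"xyz":[0.42,0,5.83],"delta_rot":[0,0,0],"claw":1},{"xyz":[0.42,0,5.83],"delta_rot":[0,0,0],"claw":1},{"xyz":[0.42,0,5.83],"delta_rot":[0,0,0],"claw":1},{"xyz":[0.42,0,5.83],"delta_rot":[0,0,0],"claw":1},{"xyz":[0.42,0,5.83],"delta_rot":[0,0,0],"claw":1}]' 12
python3 -m crank '[{"xyz":[0,0,-0.4],"delta_rot":[0,0,0],"claw":1},{"xyz":[0,0,-1.2],"delta_rot":[0,0,0],"claw":1},{"xyz":[0,0,-2.5],"delta_rot":[0,0,0],"claw":1},{"xyz":[0,0,-3],"delta_rot":[0,0,0],"claw":1},{"xyz":[0,0,-3],"delta_rot":[0,0,0],"claw":1}]'
python3 -c "
from h import *
to((.43,-.28,.137,-82.3),(.43,-.28,.043,-82.3))"
```

```text
time_s: 17.35
tcp_pos: [0.5469, -0.4243, 0.0473]
eef_rot: [-180.0, -0.0, -82.3]
contact_force: [1.8, -0.3, 3.3]
gripper_width: 0.0471
gripper_force: 12.0
time_s: 17.98
tcp_pos: [0.5468, -0.4241, 0.1381]
eef_rot: [-179.9, -0.0, -82.3]
contact_force: [-0.1, 0.1, -1.8]
gripper_width: 0.0471
gripper_force: 12.0
(0.43, -0.28, 0.137, -82.3) xyz [-5.28  3.22  0.03] rot [-0.1 -0.  -0. ]
(0.43, -0.28, 0.043, -82.3) xyz [-5.28  3.22  3.16] rot [-0.1 -0.  -0. ]
```

```bash
python3 -m crank '[{"xyz":[-1,0.6,0],"delta_rot":[0,0,0],"claw":1},{"xyz":[-2.5,1.5,0],"delta_rot":[0,0,0],"claw":1},{"xyz":[-4,2.4,0],"delta_rot":[0,0,0],"claw":1},{"xyz":[-5,3.05,0],"delta_rot":[0,0,0],"claw":1},{"xyz":[-5.28,3.22,0],"delta_rot":[0,0,0],"claw":1},{"xyz":[-5.28,3.22,0.5],"delta_rot":[0,0,0],"claw":1},{"xyz":[-5.28,3.22,1.6],"delta_rot":[0,0,0],"claw":1},{"xyz":[-5.28,3.22,2.5],"delta_rot":[0,0,0],"claw":1},{"xyz":[-5.28,3.22,2.9],"delta_rot":[0,0,0],"claw":1},{"xyz":[-5.28,3.22,3.05],"delta_rot":[0,0,0],"claw":1},{"xyz":[-5.28,3.22,3.13],"delta_rot":[0,0,0],"claw":1},{"xyz":[-5.28,3.22,3.16],"delta_rot":[0,0,0],"claw":1},{"xyz":[-5.28,3.22,3.16],"delta_rot":[0,0,0],"claw":1}]'
```

```text
time_s: 19.6
tcp_pos: [0.4301, -0.2803, 0.0431]
eef_rot: [-179.9, -0.0, -82.3]
contact_force: [-2.2, -0.7, 4.6]
gripper_width: 0.0473
gripper_force: 12.0
```

Contact is felt (+4.6 N), so I release and rise.

```bash
python3 -m crank '[{"xyz":[0,0,0],"delta_rot":[0,0,0],"claw":0.25},{"xyz":[0,0,0],"delta_rot":[0,0,0],"claw":0},{"xyz":[0,0,0],"delta_rot":[0,0,0],"claw":0},{"xyz":[0,0,-1],"delta_rot":[0,0,0],"claw":0},{"xyz":[0,0,-3],"delta_rot":[0,0,0],"claw":0},{"xyz":[0,0,-5],"delta_rot":[0,0,0],"claw":0},{"xyz":[0,0,-6.1],"delta_rot":[0,0,0],"claw":0},{"xyz":[0,0,-6.1],"delta_rot":[0,0,0],"claw":0}]'
python3 - <<'E'
from h import *
c=cam("top");cv2.imwrite("pics/top2.png",c["img"][120:250,85:440])
hsv=cv2.cvtColor(c["img"],cv2.COLOR_BGR2HSV); H,S,V=[hsv[...,i].astype(int) for i in range(3)]
for o in rect(c,(H>14)&(H<28)&(S>90)&(V>200),.12): print(o)
to((.537,-.171,.227,-66.5),(.537,-.171,.085,-66.5))
E
```

```text
time_s: 20.6
tcp_pos: [0.4312, -0.2804, 0.2281]
eef_rot: [-179.7, -0.1, -82.3]
contact_force: [-0.8, 0.5, -0.9]
gripper_width: 0.0879
gripper_force: 0.0
(array([ 4.8300e-01, -1.6000e-02,  6.1034e+01,  7.1049e+01, -4.6320e+00]), array([263., 183.]))
(array([  0.503,   0.197,  61.218,  85.129, -15.614]), array([185., 174.]))
(0.537, -0.171, 0.227, -66.5) xyz [-3.12 -4.02 -0.02] rot [ -0.1  -0.1 -15.8]
(0.537, -0.171, 0.085, -66.5) xyz [-3.13 -4.    4.71] rot [ -0.1  -0.1 -15.8]
```

```bash
python3 -m crank '[{"xyz":[-0.8,-1,0],"delta_rot":[0,0,-5],"claw":0},{"xyz":[-1.9,-2.4,0],"delta_rot":[0,0,-12],"claw":0},{"xyz":[-2.9,-3.7,0],"delta_rot":[0,0,-15.8],"claw":0},{"xyz":[-3.12,-4.01,0],"delta_rot":[0,0,-15.8],"claw":0},{"xyz":[-3.12,-4.01,0],"delta_rot":[0,0,-15.8],"claw":0},{"xyz":[-3.12,-4.01,0.7],"delta_rot":[0,0,-15.8],"claw":0},{"xyz":[-3.12,-4.01,2.4],"delta_rot":[0,0,-15.8],"claw":0},{"xyz":[-3.12,-4.01,3.9],"delta_rot":[0,0,-15.8],"claw":0},{"xyz":[-3.12,-4.01,4.6],"delta_rot":[0,0,-15.8],"claw":0},{"xyz":[-3.12,-4.01,4.71],"delta_rot":[0,0,-15.8],"claw":0},{"xyz":[-3.12,-4.01,4.71],"delta_rot":[0,0,-15.8],"claw":1},{"xyz":[-3.12,-4.01,4.71],"delta_rot":[0,0,-15.8],"claw":1},{"xyz":[-3.12,-4.01,4.71],"delta_rot":[0,0,-15.8],"claw":1},{"xyz":[-3.12,-4.01,4.71],"delta_rot":[0,0,-15.8],"claw":1},{"xyz":[-3.12,-4.01,4.71],"delta_rot":[0,0,-15.8],"claw":1},{"xyz":[-3.12,-4.01,4.71],"delta_rot":[0,0,-15.8],"claw":1}]' 35
python3 -m crank '[{"xyz":[0,0,-0.4],"delta_rot":[0,0,0],"claw":1},{"xyz":[0,0,-1],"delta_rot":[0,0,0],"claw":1},{"xyz":[0,0,-2],"delta_rot":[0,0,0],"claw":1},{"xyz":[0,0,-2.5],"delta_rot":[0,0,0],"claw":1},{"xyz":[0,0,-2.5],"delta_rot":[0,0,0],"claw":1},{"xyz":[0,0,-2.5],"delta_rot":[0,0,0],"claw":1}]'
python3 -c "
from h import *
to((.550,-.408,.16,-82.3),(.550,-.408,.089,-82.3))"
```

```text
time_s: 22.65
tcp_pos: [0.5362, -0.1714, 0.0847]
eef_rot: [-180.0, -0.0, -66.5]
contact_force: [-3.0, -2.1, 6.5]
gripper_width: 0.0618
gripper_force: 35.0
time_s: 23.4
tcp_pos: [0.5355, -0.1709, 0.1575]
eef_rot: [179.9, 0.1, -66.5]
contact_force: [0.5, 0.3, -6.9]
gripper_width: 0.0618
gripper_force: 34.9
(0.55, -0.408, 0.16, -82.3) xyz [ 7.44  2.7  -0.09] rot [ 0.1  0.1 15.8]
(0.55, -0.408, 0.089, -82.3) xyz [7.45 2.7  2.28] rot [ 0.1  0.1 15.8]
```

```bash
python3 -m crank '[{"xyz":[0.7,0.25,0],"delta_rot":[0,0,2],"claw":1},{"xyz":[2,0.72,0],"delta_rot":[0,0,5],"claw":1},{"xyz":[3.5,1.27,0],"delta_rot":[0,0,9],"claw":1},{"xyz":[5,1.8,0],"delta_rot":[0,0,13],"claw":1},{"xyz":[6.4,2.3,0],"delta_rot":[0,0,15.8],"claw":1},{"xyz":[7.2,2.6,0],"delta_rot":[0,0,15.8],"claw":1},{"xyz":[7.45,2.7,0],"delta_rot":[0,0,15.8],"claw":1},{"xyz":[7.45,2.7,0],"delta_rot":[0,0,15.8],"claw":1},{"xyz":[7.45,2.7,0.5],"delta_rot":[0,0,15.8],"claw":1},{"xyz":[7.45,2.7,1.2],"delta_rot":[0,0,15.8],"claw":1}]'
python3 - <<'E'
from h import *
to((.550,-.408,.089,-82.3))
for n in["side"]:
    c=cam(n);cv2.imwrite("pics/s2.png",cv2.resize(c["img"][200:384,230:430],None,fx=3,fy=3))
E
```

```text
time_s: 24.65
tcp_pos: [0.5514, -0.4073, 0.1221]
eef_rot: [-179.9, -0.0, -82.3]
contact_force: [-0.6, -0.0, -7.4]
gripper_width: 0.0619
gripper_force: 35.0
(0.55, -0.408, 0.089, -82.3) xyz [0.02 0.05 1.1 ] rot [-0.1 -0.   0. ]
```

View pics/s2.png

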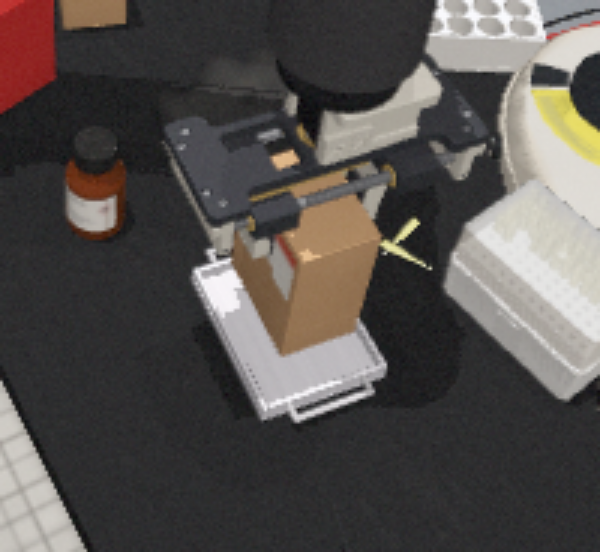

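The carton hangs upright and square over the tray (crop (310,280)). The amber bottle stands on open bench at (95,185). I'll lower it.

```bash
python3 -m crank '[{"xyz":[0.02,0.04,0.4],"delta_rot":[0,0,0],"claw":1},{"xyz":[0.02,0.04,0.75],"delta_rot":[0,0,0],"claw":1},{"xyz":[0.02,0.04,0.93],"delta_rot":[0,0,0],"claw":1},{"xyz":[0.02,0.04,1.03],"delta_rot":[0,0,0],"claw":1},{"xyz":[0.02,0.04,1.09],"delta_rot":[0,0,0],"claw":1},{"xyz":[0.02,0.04,1.12],"delta_rot":[0,0,0],"claw":1},{"xyz":[0.02,0.04,1.12],"delta_rot":[0,0,0],"claw":1}]'
```

```text
time_s: 25.58
tcp_pos: [0.5501, -0.4092, 0.0894]
eef_rot: [-180.0, -0.0, -82.3]
contact_force: [-0.3, 0.1, -7.2]
gripper_width: 0.0616
gripper_force: 35.0
```

```bash
python3 -m crank '[{"xyz":[0,0,0.03],"delta_rot":[0,0,0],"claw":1},{"xyz":[0,0,0.06],"delta_rot":[0,0,0],"claw":1},{"xyz":[0,0,0.06],"delta_rot":[0,0,0],"claw":1}]'
```

```text
time_s: 25.95
tcp_pos: [0.5501, -0.4093, 0.089]
eef_rot: [-180.0, -0.0, -82.3]
contact_force: [-3.9, 3.7, 4.3]
gripper_width: 0.0616
gripper_force: 35.0
```

Seated. Next I release, rise and go to the empty carton.

```bash
python3 -m crank '[{"xyz":[0,0,0],"delta_rot":[0,0,0],"claw":0},{"xyz":[0,0,0],"delta_rot":[0,0,0],"claw":0},{"xyz":[0,0,0],"delta_rot":[0,0,0],"claw":0},{"xyz":[0,0,-1],"delta_rot":[0,0,0],"claw":0},{"xyz":[0,0,-3],"delta_rot":[0,0,0],"claw":0},{"xyz":[0,0,-4.6],"delta_rot":[0,0,0],"claw":0},{"xyz":[0,0,-4.6],"delta_rot":[0,0,0],"claw":0}]'
python3 -c "
from h import *
to((.483,-.023,.227,-94.4),(.483,-.023,.085,-94.4))"
```

```text
time_s: 26.82
tcp_pos: [0.5521, -0.4106, 0.2309]
eef_rot: [-179.6, -0.3, -82.3]
contact_force: [-0.1, 0.7, -0.4]
gripper_width: 0.0876
gripper_force: 0.0
(0.483, -0.023, 0.227, -94.4) xyz [-13.11   0.55   0.05] rot [-0.5 -0.3 12.1]
(0.483, -0.023, 0.085, -94.4) xyz [-13.14   0.59   4.79] rot [-0.5 -0.3 12.1]
```

```bash
python3 -m crank '[{"xyz":[-1,0,0],"delta_rot":[0,0,1],"claw":0},{"xyz":[-2.7,0.1,0],"delta_rot":[0,0,3],"claw":0},{"xyz":[-4.6,0.2,0],"delta_rot":[0,0,5],"claw":0},{"xyz":[-6.5,0.3,0],"delta_rot":[0,0,7],"claw":0},{"xyz":[-8.4,0.4,0],"delta_rot":[0,0,9],"claw":0},{"xyz":[-10.3,0.5,0],"delta_rot":[0,0,11],"claw":0},{"xyz":[-12.1,0.55,0],"delta_rot":[0,0,12.1],"claw":0},{"xyz":[-13.12,0.57,0],"delta_rot":[0,0,12.1],"claw":0},{"xyz":[-13.12,0.57,0],"delta_rot":[0,0,12.1],"claw":0},{"xyz":[-13.12,0.57,0],"delta_rot":[0,0,12.1],"claw":0}]'
python3 - <<'E'
from h import *
c=cam("wrist")
hsv=cv2.cvtColor(c["img"],cv2.COLOR_BGR2HSV); H,S,V=[hsv[...,i].astype(int) for i in range(3)]
for o in rect(c,(H>14)&(H<28)&(S>90)&(V>180),.12,800): print(o)
to((.483,-.023,.085,-94.4))
E
```

```text
time_s: 28.08
tcp_pos: [0.4804, -0.0215, 0.2251]
eef_rot: [180.0, -0.0, -94.4]
contact_force: [-0.2, -0.3, -0.2]
gripper_width: 0.0875
gripper_force: 0.0
(array([ 4.8000e-01, -2.2000e-02,  5.8915e+01,  8.3785e+01, -4.5700e+00]), array([255., 187.]))
(0.483, -0.023, 0.085, -94.4) xyz [ 0.03 -0.09  4.67] rot [ 0. -0. -0.]
```

```bash
python3 -m crank '[{"xyz":[0.03,-0.05,0.7],"delta_rot":[0,0,0],"claw":0},{"xyz":[0.03,-0.05,2.4],"delta_rot":[0,0,0],"claw":0},{"xyz":[0.03,-0.05,3.9],"delta_rot":[0,0,0],"claw":0},{"xyz":[0.03,-0.05,4.55],"delta_rot":[0,0,0],"claw":0},{"xyz":[0.03,-0.05,4.67],"delta_rot":[0,0,0],"claw":0},{"xyz":[0.03,-0.05,4.67],"delta_rot":[0,0,0],"claw":1},{"xyz":[0.03,-0.05,4.67],"delta_rot":[0,0,0],"claw":1},{"xyz":[0.03,-0.05,4.67],"delta_rot":[0,0,0],"claw":1},{"xyz":[0.03,-0.05,4.67],"delta_rot":[0,0,0],"claw":1},{"xyz":[0.03,-0.05,4.67],"delta_rot":[0,0,0],"claw":1},{"xyz":[0.03,-0.05,4.67],"delta_rot":[0,0,0],"claw":1}]' 25
python3 -m crank '[{"xyz":[0,0,-0.4],"delta_rot":[0,0,0],"claw":1},{"xyz":[0,0,-1.2],"delta_rot":[0,0,0],"claw":1},{"xyz":[0,0,-2.6],"delta_rot":[0,0,0],"claw":1},{"xyz":[0,0,-4.2],"delta_rot":[0,0,0],"claw":1},{"xyz":[0,0,-5.5],"delta_rot":[0,0,0],"claw":1},{"xyz":[0,0,-6],"delta_rot":[0,0,0],"claw":1},{"xyz":[0,0,-6],"delta_rot":[0,0,0],"claw":1},{"xyz":[0,0,-6],"delta_rot":[0,0,0],"claw":1}]'
python3 -c "
from h import *
to((.467,.402,.265,-99.5),(.467,.402,.089,-99.5))"
```

```text
time_s: 29.5
tcp_pos: [0.4823, -0.0223, 0.086]
eef_rot: [-179.9, 0.0, -94.4]
contact_force: [-2.7, 0.1, 7.3]
gripper_width: 0.062
gripper_force: 25.0
time_s: 30.5
tcp_pos: [0.481, -0.0225, 0.2637]
eef_rot: [179.9, -0.0, -94.4]
contact_force: [0.2, 0.2, -1.0]
gripper_width: 0.0618
gripper_force: 24.9
(0.467, 0.402, 0.265, -99.5) xyz [-14.07   1.56  -0.04] rot [ 0.1 -0.   5.1]
(0.467, 0.402, 0.089, -99.5) xyz [-14.07   1.55   5.82] rot [ 0.1 -0.   5.1]
```

```bash
python3 -m crank '[{"xyz":[-1,0.1,0],"delta_rot":[0,0,0],"claw":1},{"xyz":[-2.6,0.3,0],"delta_rot":[0,0,1],"claw":1},{"xyz":[-4.3,0.5,0],"delta_rot":[0,0,2],"claw":1},{"xyz":[-6,0.7,0],"delta_rot":[0,0,3],"claw":1},{"xyz":[-7.7,0.9,0],"delta_rot":[0,0,4],"claw":1},{"xyz":[-9.4,1.05,0],"delta_rot":[0,0,5.1],"claw":1},{"xyz":[-11.1,1.25,0],"delta_rot":[0,0,5.1],"claw":1},{"xyz":[-12.7,1.4,0],"delta_rot":[0,0,5.1],"claw":1},{"xyz":[-13.7,1.5,0],"delta_rot":[0,0,5.1],"claw":1},{"xyz":[-14.07,1.55,0],"delta_rot":[0,0,5.1],"claw":1},{"xyz":[-14.07,1.55,0.5],"delta_rot":[0,0,5.1],"claw":1},{"xyz":[-14.07,1.55,1.7],"delta_rot":[0,0,5.1],"claw":1},{"xyz":[-14.07,1.55,2.7],"delta_rot":[0,0,5.1],"claw":1},{"xyz":[-14.07,1.55,3.2],"delta_rot":[0,0,5.1],"claw":1},{"xyz":[-14.07,1.55,3.4],"delta_rot":[0,0,5.1],"claw":1},{"xyz":[-14.07,1.55,3.4],"delta_rot":[0,0,5.1],"claw":1}]'
python3 - <<'E'
from h import *
to((.467,.402,.089,-99.5),(.467,.402,.090,-99.5))
c=cam("side"); a=cv2.resize(c["img"][70:190,150:280],None,fx=3,fy=3)
c=cam("wrist"); b=cv2.resize(c["img"],(480,360))
cv2.imwrite("pics/s3.png",np.hstack([a[:360,:320],b]))
E
```

```text
time_s: 32.5
tcp_pos: [0.4684, 0.4019, 0.1636]
eef_rot: [-180.0, 0.0, -99.5]
contact_force: [0.1, 0.1, -0.6]
gripper_width: 0.062
gripper_force: 24.9
(0.467, 0.402, 0.089, -99.5) xyz [0.01 0.05 2.49] rot [-0.  0. -0.]
(0.467, 0.402, 0.09, -99.5) xyz [0.01 0.05 2.45] rot [-0.  0. -0.]
```

View pics/s3.png

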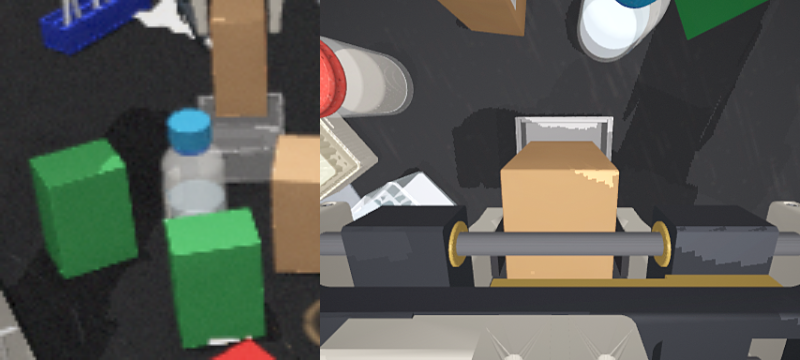

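The carton hangs upright over the bin, centred laterally: bin rim columns 517–612, carton 502–618 in the right panel. I'll check the rim's end edge against the expected distance.

Run:
```python
from h import *
c=cam("wrist"); s=r.get_state(); M=R.from_euler('xyz',s["eef_rot"],degrees=True)
for u,v in[(516,118),(613,118),(564,117)]:
    print((M.inv().apply(cast(c,((u-320)/.9375,v/.9375),.045)[0]-s["tcp_pos"])*1000).round(1))
```

```text
[ 61.8 -44.8 119.3]
[ 61.8  57.6 119.2]
[ 62.9   5.9 119.3]
```

```bash
python3 -m crank '[{"xyz":[0,0.12,0.3],"delta_rot":[0,0,0],"claw":1},{"xyz":[0,0.12,1],"delta_rot":[0,0,0],"claw":1},{"xyz":[0,0.12,1.7],"delta_rot":[0,0,0],"claw":1},{"xyz":[0,0.12,2.1],"delta_rot":[0,0,0],"claw":1},{"xyz":[0,0.12,2.3],"delta_rot":[0,0,0],"claw":1},{"xyz":[0,0.12,2.4],"delta_rot":[0,0,0],"claw":1},{"xyz":[0,0.12,2.44],"delta_rot":[0,0,0],"claw":1},{"xyz":[0,0.12,2.47],"delta_rot":[0,0,0],"claw":1},{"xyz":[0,0.12,2.47],"delta_rot":[0,0,0],"claw":1}]'
```

```text
time_s: 33.78
tcp_pos: [0.4648, 0.403, 0.0901]
eef_rot: [-180.0, 0.1, -99.5]
contact_force: [-2.6, -1.1, 4.1]
gripper_width: 0.0618
gripper_force: 24.9
```

On the floor of the bin, so I release, rise and check.

```bash
python3 -m crank '[{"xyz":[0,0,0],"delta_rot":[0,0,0],"claw":0},{"xyz":[0,0,0],"delta_rot":[0,0,0],"claw":0},{"xyz":[0,0,0],"delta_rot":[0,0,0],"claw":0},{"xyz":[0,0,-1],"delta_rot":[0,0,0],"claw":0},{"xyz":[0,0,-3],"delta_rot":[0,0,0],"claw":0},{"xyz":[0,0,-5],"delta_rot":[0,0,0],"claw":0},{"xyz":[-2,0,-6],"delta_rot":[0,0,0],"claw":0},{"xyz":[-4,0,-6],"delta_rot":[0,0,0],"claw":0},{"xyz":[-6,0,-6],"delta_rot":[0,0,0],"claw":0},{"xyz":[-7,0,-6],"delta_rot":[0,0,0],"claw":0},{"xyz":[-7,0,-6],"delta_rot":[0,0,0],"claw":0},{"xyz":[-7,0,-6],"delta_rot":[0,0,0],"claw":0}]'
python3 - <<'E'
from h import *
c=cam("top");cv2.imwrite("pics/top3.png",cv2.resize(c["img"][100:275,70:440],None,fx=2.1,fy=2.1))
hsv=cv2.cvtColor(c["img"],cv2.COLOR_BGR2HSV); H,S,V=[hsv[...,i].astype(int) for i in range(3)]
for o in rect(c,(H>14)&(H<28)&(S>90)&(V>200),.122): print(o)
E
```

```text
time_s: 35.28
tcp_pos: [0.4993, 0.6093, 0.2687]
eef_rot: [180.0, -0.0, -99.5]
contact_force: [-0.0, -0.3, -0.3]
gripper_width: 0.0879
gripper_force: 0.0
(array([  0.466,   0.403,  60.702,  84.51 , -10.222]), array([108., 187.]))
(array([  0.503,   0.197,  60.374,  84.57 , -15.71 ]), array([185., 174.]))
(array([ 0.551, -0.409, 61.298, 84.398,  7.672]), array([405., 159.]))
```

View pics/top3.png

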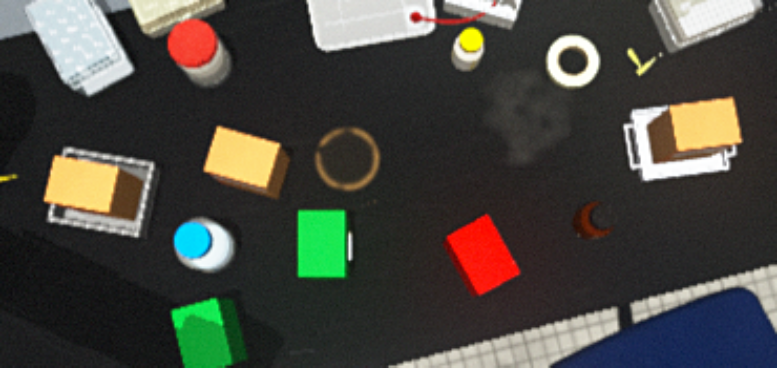

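The empty carton stands in the bin (95,185), the full one in the tray (705,125) and the part-used one on the bench (245,160). The bottle is upright on open bench at (595,218), and the bystanders are where they were.

```bash
python3 -c "
from plant import job
print(job.close_job())"
```

```text
the job is handed in; nothing more can be done
None
```

The job is handed in at about 35 s: the full carton (6.4 N) stands in the tray, the empty one (1.6 N) in the bin and the part-used one (4.5 N) on the bench, with the amber bottle upright on open bench and, in the last overhead picture, the bystanders where they were.

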